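Refit the shaker top, then lift off its dust cap

ROBOT

A 6-joint arm with a two-finger parallel gripper is mounted at the origin on the work surface. World frame = base frame: x ahead of the robot, y to its left, z up, the work surface at z = 0. Lengths are in m, angles in rad, forces in N, time in s.
With the tool pointing down it reaches from about 0.35 to 0.975 m from the base axis. Payload 4.9 kg.
Tool frame: the origin (TCP) lies midway between the tips of the shut fingers; the grasp point (between the pads) lies 19 mm behind it; z points along the fingers, y is the line along which they close (so a half turn about z gives the same grasp; the last joint's range is limited). The gripper opens to 85 mm and grips with 20 to 120 N. Pads are 22 mm wide; open, the fingers measure 114 mm over their backs; the gripper's body (76 mm by 85 mm) begins 54 mm behind the grasp point. The pads swing forward as they close: fully open they stand 13 mm farther back than shut.
Start: joints at [1.21, 0.053, 1.613, -0, 1.476, -0.119], TCP at [0.15, 0.607, 0.231] pointing down, gripper open.
Joint ranges: [-3.01, 3.01], [-1.01, 2.22], [0.06, 2.58], [-1.02, 4.17], [0.09, 2.62], [-3.14, 3.14]. Speed limits (rad/s): [2.57, 2.57, 3.14, 3.14, 3.14, 3.14].

INTERFACE

Orientations are given as a rotation vector (axis times angle).
In Python, from station import ctrl gives the robot as it stands.
- The arm moves only by the shell command python3 -m handwheel 'ROWS' [FORCE]. ROWS is JSON, a list of rows, each an object with "gripper": the gripper command: -1 is fully open, 1 is shut, values between are in proportion; "offset": the shift along the tool's x, y, z in mm, a list of three; "rotation": the turn, a rotation vector about the tool's x, y, z in rad, a list of three. A call has exactly 8 rows; each row is the pose to reach, as a shift and turn from the pose commanded when the call began, along the tool's axes at that moment; what a row does not reach only later rows make up. A row lasts 1/8 s, in which the tool goes at most 62.5 mm and 10.7 degrees, less where a joint would pass 70% of its speed; a pose out of reach is approached as far as the arm can. A call with a gripper value outside its range is refused whole. The fingers move at their own pace and stop on an object; FORCE is the grip in N (left out, the last holds). Time passes only in rows, so rows that repeat a pose let the fingers close, or fill a call up. It gives the time, the measured TCP pose, the force, the opening and the grip force at its end, in the units of the state.
- ctrl.get_obs(): the state, without advancing time (a new reading comes with each control period).
- ctrl.get_image(name): name is "side" or "top" or "wrist"; returns a dict with "image" (480x640x3 uint8, red, green, blue), "fovy" (degrees; the focal length in pixels is half the picture's height over the tangent of half this angle, whatever the lens; pixels are square), "cx", "cy" (the principal point, pixels), "xyz" and "attitude" of the camera in the world. Camera axes: x right, y up, looking along -z (the intrinsics and any distortion apply to the point x, -y, -z); pixel columns grow to the right and rows downward; lengths in m; the calibration is good to about 2 mm. A picture is of the moment at which its call begins. There is no depth.
- ctrl.finish_job(): hands the job in; it is judged then, once.
The state is a dict: "t": time; "q": joint angles; "dq": joint speeds; "effort": joint torques, N m; "tool_pos": TCP position; "tool_rot": TCP orientation; "contact_force": force on the tool from outside, world axes, zero at the start; "wrist_torque": the same for the moment, N m; "opening": finger opening in m; "grip_force": force on a finger pad.
Only numpy, scipy, OpenCV 4.12 (cv2) and the standard library are available. Lean on these libraries where they do the work, as an engineer would, in place of code of your own. Each camera call takes 0.05 s, during which the arm holds its last target. There are 200 camera calls.

TASK

Refit the top of the kitchen shaker: pick up the sifter lid by its wide collar with the dust cap still sitting on it, carry the two over as one and lower the lid's plug into the open can until the collar is down on the rim before letting go. Then take the dust cap alone, lift it straight off so that the sifter lid stays seated and undisturbed, and finish still holding the cap upright, a hand's breadth (100 mm) or so above the sifter lid. Don't tip the can or push it about, and leave the other pantry things where they are.

Things in the scene. Friction and masses are not known exactly. Their poses are not given: they have to be found in the camera images.
- can: open steel shaker can, upright, loose, 0.2 to 0.4 kg: round, 62 mm outside, 95 mm high, mouth 55 mm inside, hollow. A strap loop handle on its +y side reaches 59 mm from the axis, at 19 to 75 mm height. Origin: centre of the underside; z up its axis; rim at z = 95 mm.
- sifter_lid: steel sifter lid (inner lid), loose, 0.09 kg, standing on its plug. From z = 0: plug 12 mm high, 52 mm wide, tapering to 47 mm at the foot (drops freely into the mouth, 1.5 mm play); collar 62 mm wide, z 12 to 26 mm, upright sides; perforated dome 42 mm wide, up to z = 42 mm. Origin: centre of the plug's underside, z up. Fully home, the collar lies on the rim: origin 83 mm above the can's.
- dust_cap: white plastic dust cap (outer lid), loose, 0.025 to 0.05 kg: plain round inverted cup, 50 mm outside, upright sides, 30 mm high, flat closed top, no knob. Sits over the dome, its open edge resting on the collar, held by its weight alone (1 mm side play; clears the dome after rising 16 mm). Origin: centre of its lower, open edge, z up; nested, 26 mm above the sifter lid's origin.
- food_can: bystander: closed food can, 66 mm in diameter, 102 mm high, standing; origin at the centre of its underside
- jar: bystander: closed jar, 70 mm in diameter, 110 mm high, standing; origin at the centre of its underside
- low_can: bystander: closed low food can, 74 mm in diameter, 62 mm high, standing; origin at the centre of its underside
- spoon: bystander: spoon with a wooden handle, 160 mm long, lying flat; origin near its middle, x along it

How it is judged:
On the way, in this order (a step that is already met when the one before it is completed fails the run):
1. the sifter lid is held by the fingers and raised more than 30 mm, with the dust cap still nested on it (height (world z) of sifter_lid above 0.03 m and contact force between the fingers and sifter_lid above 0.5 N and distance between dust_cap and sifter_lid below 0.03 m), for 0.2 s.
2. the lid is lowered into the can's mouth to within 5 mm of its seat while the fingers still hold it, cap still on (z of sifter_lid in the frame of can between 0.078 and 0.088 m and horizontal distance between sifter_lid and can below 0.004 m and contact force between the fingers and sifter_lid above 0.5 N and distance between dust_cap and sifter_lid below 0.03 m), for 0.05 s.
3. the lid is fully home on the can (within 2.5 mm) and let go, cap still on (z of sifter_lid in the frame of can between 0.078 and 0.0855 m and horizontal distance between sifter_lid and can below 0.004 m and contact force between the fingers and sifter_lid below 0.1 N and contact force between the fingers and dust_cap below 0.1 N and distance between dust_cap and sifter_lid below 0.03 m), for 0.2 s.
At the end, for the whole second after the job is handed in: Lid home on the can (within 2.5 mm in height, 4 mm sideways, level), fingers off it; can upright, within 30 mm of its start; fingers hold the dust cap still and upright (within 14 degrees), raised at least 70 mm from where it sat on the lid, touching neither lid nor can (z of sifter_lid in the frame of can between 0.078 and 0.0855 m and horizontal distance between sifter_lid and can below 0.004 m and angle between each of sifter_lid, can's own z axis and vertical below 0.06 rad and distance of can from where it was at the start of the episode below 0.03 m and linear speed of each of sifter_lid, dust_cap below 0.02 m/s and contact force between the fingers and sifter_lid below 0.2 N and contact force between the fingers and can below 0.2 N and z of dust_cap in the frame of sifter_lid above 0.096 m and angle between dust_cap's own z axis and vertical below 0.25 rad and contact force between the fingers and dust_cap above 1 N and contact force between dust_cap and sifter_lid below 0.02 N and contact force between dust_cap and can below 0.02 N); the arm keeps its last pose, push and grip.
It fails at once if the dust cap comes off the sifter lid while that lid is not seated on the can (distance between dust_cap and sifter_lid above 0.036 m and (z of sifter_lid in the frame of can above 0.087 m or z of sifter_lid in the frame of can below 0.077 m or horizontal distance between sifter_lid and can above 0.005 m)).
It fails at once if the can is tipped over or pushed more than 30 mm (angle between can's own z axis and vertical above 0.3 rad or distance of can from where it was at the start of the episode above 0.03 m).
It fails at once if another pantry thing is moved more than 20 mm (distance of any of food_can, jar, low_can, spoon from where it was at the start of the episode above 0.02 m).
It also fails if it takes over 48 s, if anything falls off the work surface, if the arm or the gripper's body presses on something with over 40 N, if the wrist force passes 120 N, or if a joint passes its speed limit or range.

## Working session

There is one attempt and no reset: what is moved stays moved. The work goes in short steps, Python scripts to look and compute and a shell command to move; the robot and the scene stay as the last step left them, time stands still between calls to the robot, and variables do not carry over. Pictures are saved under pics/ and viewed, at most 10 in all, crops included, and the job is handed in when it is done.

```bash
ls; mkdir -p pics; python3 - <<'E'
from station import ctrl
import cv2
o=ctrl.get_obs();print(o)
for n in("top","side"):
    d=ctrl.get_image(n);cv2.imwrite(f"pics/{n}0.png",d["image"][:,:,::-1]);print(n,{k:v for k,v in d.items() if k!="image"})
E
```

```text
pics
{'t': 0.0, 'q': array([ 1.20998837e+00,  5.33586208e-02,  1.61428901e+00, -1.55917376e-05,
        1.47599078e+00, -1.18960347e-01]), 'dq': array([ 0.0007804 , -0.00133945,  0.0011436 , -0.00154433,  0.00061494,
        0.0006725 ]), 'effort': array([ 2.21860764e-04, -3.93675935e+01, -3.70178747e+01, -1.08047643e-04,
        6.79081189e-03,  2.54672085e-05]), 'tool_pos': array([0.14944529, 0.60623255, 0.2300649 ]), 'tool_rot': array([-0.37890886, -3.11818275,  0.00312678]), 'contact_force': array([0.29321574, 0.67508567, 0.06243524]), 'wrist_torque': array([ 0.00834333, -0.03054036,  0.06473527]), 'grip_force': 0.0, 'opening': 0.0854001892219367}
top {'fovy': 51.12884934444407, 'cx': 319.02587741444927, 'cy': 242.7889963663062, 'xyz': array([ 0.43474778, -0.01322542,  1.33917892]), 'attitude': array([ 0.08043479, -0.06682295, -1.54207103])}
side {'fovy': 46.83280602880997, 'cx': 323.0145679721522, 'cy': 236.75519901776605, 'xyz': array([ 0.25876305, -0.69386962,  0.98273798]), 'attitude': array([ 0.67182696, -0.12795615, -0.40503238])}
```

View pics/top0.png

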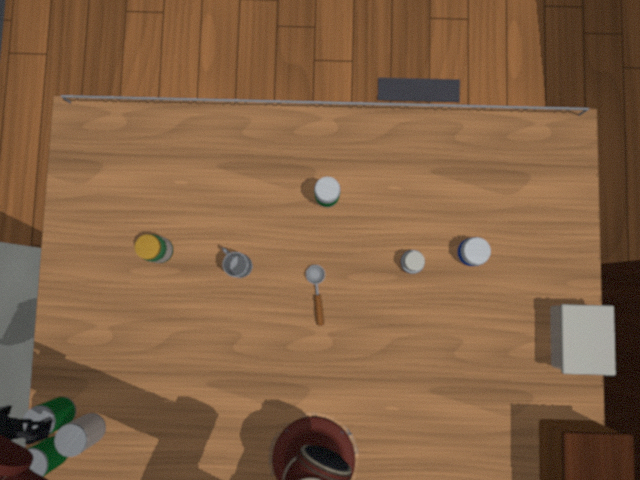

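View pics/side0.png

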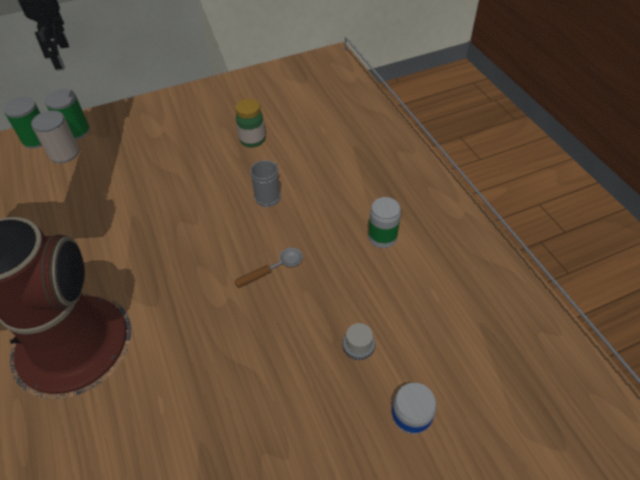

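The top view shows the can at about (237,264) with its handle toward (222,249), the lid and cap at (413,262), and the low can at (475,251). The side view shows the can at (266,183) and the lid and cap at (360,342). I'll zoom in on those next.

```bash
cat > h.py <<'E'
import numpy as np, cv2
from scipy.spatial.transform import Rotation as R
from scipy.optimize import least_squares
def proj(d,P):
    P=np.atleast_2d(P);f=240/np.tan(np.radians(d["fovy"])/2)
    c=(P-d["xyz"])@R.from_rotvec(d["attitude"]).as_matrix()
    return np.c_[d["cx"]+f*c[:,0]/-c[:,2], d["cy"]-f*c[:,1]/-c[:,2]]
def at_z(d,uv,z):
    f=240/np.tan(np.radians(d["fovy"])/2)
    r=R.from_rotvec(d["attitude"]).apply([(uv[0]-d["cx"])/f,-(uv[1]-d["cy"])/f,-1])
    return d["xyz"]+r*(z-d["xyz"][2])/r[2]
def circle(x,y,z,r,n=120):
    a=np.linspace(0,2*np.pi,n);return np.c_[x+r*np.cos(a),y+r*np.sin(a),0*a+z]
def draw(im,d,x,y,z,r,s,off,col):
    p=((proj(d,circle(x,y,z,r))-off+.5)*s*16).astype(int)
    cv2.polylines(im,[p.reshape(-1,1,2)],True,col,1,cv2.LINE_AA,4)
E
python3 - <<'E'
from station import ctrl
from h import *
T=ctrl.get_image("top");S=ctrl.get_image("side")
print("can rim top",at_z(T,(237,264),.095),"side rim",at_z(S,(265.5,168),.095))
print("cap top",at_z(T,(413,261.5),.056),"side",at_z(S,(359.5,336),.056))
c=at_z(T,(237,264),.095);l=at_z(T,(413,261.5),.056)
print("handle",at_z(T,(222,249),.075))
print("low",at_z(T,(475,250),.062), "jar",at_z(T,(150,247),.11),"food",at_z(T,(327,190),.102),"spoon",at_z(T,(315,273),.005),at_z(T,(320,322),.005))
rows=[]
for o,sp in((c,[(0,.031),(.095,.031)]),(l,[(.012,.031),(.026,.031),(.056,.025)])):
    row=[]
    for d in(T,S):
        m=proj(d,[o[0],o[1],.04])[0];off=np.round(m-[25,19]).astype(int)
        k=cv2.resize(d["image"][off[1]:off[1]+38,off[0]:off[0]+50,::-1],None,fx=8,fy=8,interpolation=cv2.INTER_CUBIC)
        k=np.ascontiguousarray(k)
        for z,r in sp: draw(k,d,o[0],o[1],z,r,8,off,(0,0,255))
        row.append(k)
    rows.append(np.hstack(row))
cv2.imwrite("pics/crops.png",np.vstack(rows))
E
```

```text
can rim top [0.49358764 0.20145575 0.095     ] side rim [0.49898962 0.20621726 0.095     ]
cap top [ 0.51418144 -0.24186459  0.056     ] side [ 0.51479329 -0.25183566  0.056     ]
handle [0.53145192 0.24455633 0.075     ]
low [ 0.54746051 -0.39817801  0.062     ] jar [0.52887906 0.41533083 0.11      ] food [ 0.68448829 -0.01707888  0.102     ] spoon [0.47963829 0.00859064 0.005     ] [ 0.35125196 -0.0082454   0.005     ]
```

View pics/crops.png

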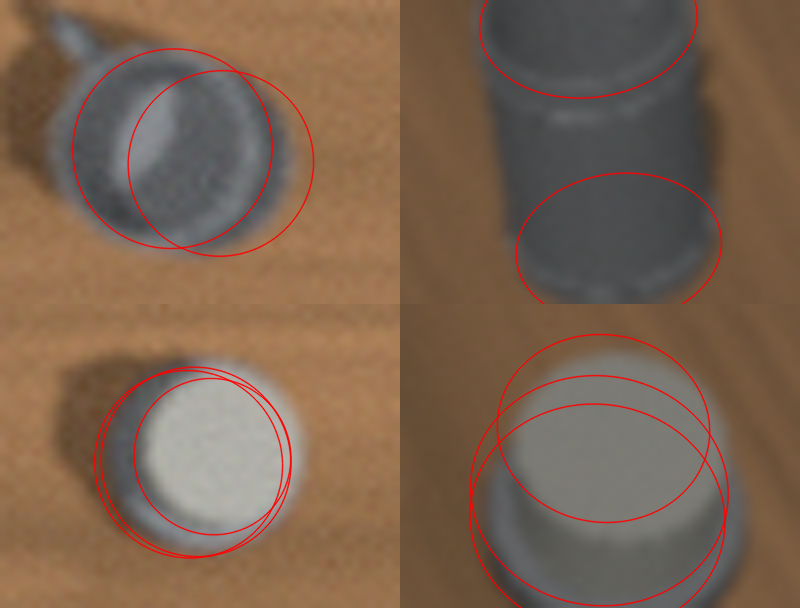

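The crops show the true outlines displaced from my guesses by roughly 2 px: the lid sits right of and below the red circles, and the can sits left of them. I'll fit silhouettes in both views to refine the positions.

```bash
cat >> h.py <<'E'
def fit(d,xy,circ,s=8,w=30,free_z=False):
    """silhouette fit: unsaturated blob vs hull of the circles (dx,dy,z,r)"""
    m=proj(d,[xy[0],xy[1],.04])[0];off=np.round(m-w).astype(int)
    k=cv2.resize(d["image"][off[1]:off[1]+2*w,off[0]:off[0]+2*w],None,fx=s,fy=s,interpolation=cv2.INTER_CUBIC)
    sat=cv2.cvtColor(k,cv2.COLOR_RGB2HSV)[:,:,1]
    t,M=cv2.threshold(cv2.GaussianBlur(sat,(0,0),3),0,255,cv2.THRESH_BINARY_INV|cv2.THRESH_OTSU)
    M=cv2.morphologyEx(M,cv2.MORPH_CLOSE,np.ones((25,25)));M=cv2.morphologyEx(M,cv2.MORPH_OPEN,cv2.getStructuringElement(2,(81,81)))
    n,L,st,ce=cv2.connectedComponentsWithStats(M);c=np.array([w*s,w*s])
    b=1+np.argmin(np.linalg.norm(ce[1:]-c,axis=1));M=(L==b)
    def cost(p):
        P=np.vstack([circle(p[0],p[1],z,r) for z,r in circ])
        q=((proj(d,P)-off+.5)*s).astype(np.int32)
        H=np.zeros(M.shape,np.uint8);cv2.fillConvexPoly(H,cv2.convexHull(q),1)
        return (H!=M).sum()/M.sum()
    from scipy.optimize import minimize
    r=minimize(cost,xy[:2],method="Nelder-Mead",options=dict(initial_simplex=[xy[:2],np.add(xy[:2],[.01,0]),np.add(xy[:2],[0,.01])],xatol=1e-4))
    return r.x,r.fun
E
python3 - <<'E'
from station import ctrl
from h import *
G=dict(can=((.497,.206),[(0,.031),(.095,.031)]),lid=((.514,-.248),[(.012,.031),(.026,.031),(.056,.025)]),low=((.547,-.4),[(0,.037),(.062,.037)]))
for n in("top","side"):
    d=ctrl.get_image(n)
    for k,(xy,c) in G.items():
        x,f=fit(d,xy,c);print(n,k,x.round(4),round(f,3))
o=ctrl.get_obs();print(R.from_rotvec(o["tool_rot"]).as_matrix().round(3))
E
```

```text
top can [0.4945 0.2088] 0.038
top lid [ 0.5165 -0.2462] 0.02
top low [ 0.5463 -0.4012] 0.06
side can [0.4941 0.2062] 0.031
side lid [ 0.516  -0.2476] 0.029
side low [ 0.5435 -0.4083] 0.217
[[-0.971  0.239 -0.   ]
 [ 0.239  0.971 -0.001]
 [ 0.    -0.001 -1.   ]]
```

Lid at about (0.516, -0.247), can at about (0.494, 0.2075); both views agree to 3 mm. Now I'll move above the lid.

```bash
python3 -m handwheel '[{"gripper":-1,"offset":[-37,-49,0],"rotation":[0,0,0]},{"gripper":-1,"offset":[-75,-99,0],"rotation":[0,0,0]},{"gripper":-1,"offset":[-112,-148,0],"rotation":[0,0,0]},{"gripper":-1,"offset":[-149,-197,0],"rotation":[0,0,0]},{"gripper":-1,"offset":[-187,-247,0],"rotation":[0,0,0]},{"gripper":-1,"offset":[-224,-296,0],"rotation":[0,0,0]},{"gripper":-1,"offset":[-261,-345,0],"rotation":[0,0,0]},{"gripper":-1,"offset":[-299,-395,0],"rotation":[0,0,0]}]' 40
python3 -m handwheel '[{"gripper":-1,"offset":[-37,-49,0],"rotation":[0,0,0]},{"gripper":-1,"offset":[-75,-99,0],"rotation":[0,0,0]},{"gripper":-1,"offset":[-112,-148,0],"rotation":[0,0,0]},{"gripper":-1,"offset":[-149,-197,0],"rotation":[0,0,0]},{"gripper":-1,"offset":[-187,-247,0],"rotation":[0,0,0]},{"gripper":-1,"offset":[-224,-296,0],"rotation":[0,0,0]},{"gripper":-1,"offset":[-261,-345,0],"rotation":[0,0,0]},{"gripper":-1,"offset":[-261,-345,0],"rotation":[0,0,0]}]'
```

```text
t: 1.3
tool_pos: [0.3456, 0.1502, 0.2316]
tool_rot: [0.378, 3.117, 0.001]
contact_force: [1.6, 0.3, 0.4]
opening: 0.0853
grip_force: 0.0
t: 2.3
tool_pos: [0.5164, -0.2488, 0.23]
tool_rot: [-0.385, -3.116, -0.001]
contact_force: [0.2, 0.2, 0.3]
opening: 0.0849
grip_force: 0.0
```

```bash
python3 - <<'E'
from station import ctrl
from h import *
d=ctrl.get_image("wrist");print({k:v for k,v in d.items() if k!="image"},ctrl.get_obs()["tool_pos"])
im=np.ascontiguousarray(d["image"][:,:,::-1])
for z,r in((.012,.031),(.026,.031),(.056,.025)): draw(im,d,.516,-.247,z,r,1,0,(0,0,255))
cv2.imwrite("pics/w1.png",im)
E
```

```text
{'fovy': 59.48932905169428, 'cx': 318.5857794062962, 'cy': 236.24312925705195, 'xyz': array([ 0.44972045, -0.2330462 ,  0.37160106]), 'attitude': array([-0.23254104, -0.18272043,  1.31576692])} [ 0.51600334 -0.24688449  0.23031012]
```

View pics/w1.png

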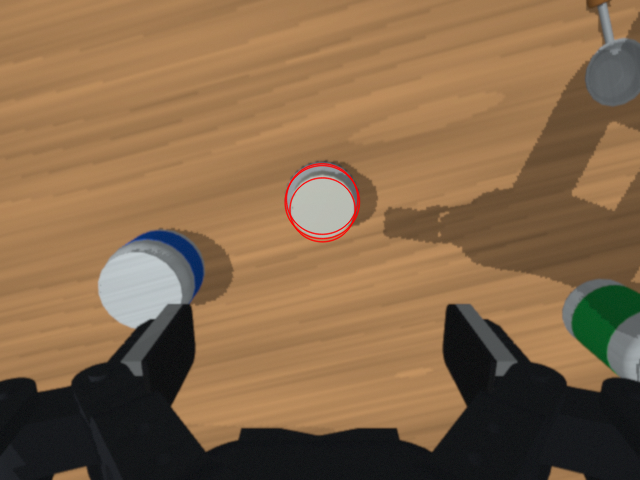

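The wrist view shows the cap and collar at (322,202) between open fingers, matching the prediction to a few pixels. The neighbours are clear of the fingers.

```bash
python3 - <<'E'
from station import ctrl
from h import *
d=ctrl.get_image("wrist")
print(fit(d,(.516,-.247),[(.012,.031),(.026,.031),(.056,.025)],s=4,w=70), proj(d,[.516,-.247,.056]))
g=cv2.inRange(d["image"][140:260,260:380],(170,170,160),(255,255,255));m=cv2.moments(g);uv=(260+m["m10"]/m["m00"],140+m["m01"]/m["m00"]);print(uv,np.sqrt(m["m00"]/255/np.pi),at_z(d,uv,.056))
Rm=R.from_rotvec(ctrl.get_obs()["tool_rot"]).as_matrix();print(Rm.round(3))
E
```

```text
(array([ 0.51396946, -0.24605698]), np.float64(0.018028812269177637)) [[319.15404273 210.54830349]]
(319.2806441012159, 207.21984883338808) 31.12261209566567 [ 0.51349462 -0.2462762   0.056     ]
[[-0.971  0.24  -0.001]
 [ 0.24   0.971  0.001]
 [ 0.001  0.001 -1.   ]]
```

```bash
python3 -m handwheel '[{"gripper":-1,"offset":[1,0,50],"rotation":[0,0,0]},{"gripper":-1,"offset":[1,0,100],"rotation":[0,0,0]},{"gripper":-1,"offset":[1,0,140],"rotation":[0,0,0]},{"gripper":-1,"offset":[1,0,175],"rotation":[0,0,0]},{"gripper":-1,"offset":[1,0,200],"rotation":[0,0,0]},{"gripper":-1,"offset":[1,0,215],"rotation":[0,0,0]},{"gripper":-1,"offset":[1,0,222],"rotation":[0,0,0]},{"gripper":-1,"offset":[1,0,222],"rotation":[0,0,0]}]'
python3 -m handwheel '[{"gripper":-0.8,"offset":[0,0,0],"rotation":[0,0,0]},{"gripper":-0.7,"offset":[0,0,0],"rotation":[0,0,0]},{"gripper":-0.6,"offset":[0,0,0],"rotation":[0,0,0]},{"gripper":-0.5,"offset":[0,0,0],"rotation":[0,0,0]},{"gripper":-0.4,"offset":[0,0,0],"rotation":[0,0,0]},{"gripper":-0.3,"offset":[0,0,0],"rotation":[0,0,0]},{"gripper":-0.2,"offset":[0,0,0],"rotation":[0,0,0]},{"gripper":-0.1,"offset":[0,0,0],"rotation":[0,0,0]}]' 40
python3 - <<'E'
from station import ctrl
from h import *
d=ctrl.get_image("wrist");cv2.imwrite("pics/w2.png",d["image"][:,:,::-1])
E
```

```text
t: 3.4
tool_pos: [0.5154, -0.2451, 0.0098]
tool_rot: [0.378, 3.118, -0.0]
contact_force: [0.1, -0.1, 0.1]
opening: 0.0854
grip_force: 0.0
t: 4.4
tool_pos: [0.5153, -0.2454, 0.0099]
tool_rot: [0.379, 3.118, -0.0]
contact_force: [-1.7, 0.6, 4.8]
opening: 0.0604
grip_force: 42.3
```

View pics/w2.png

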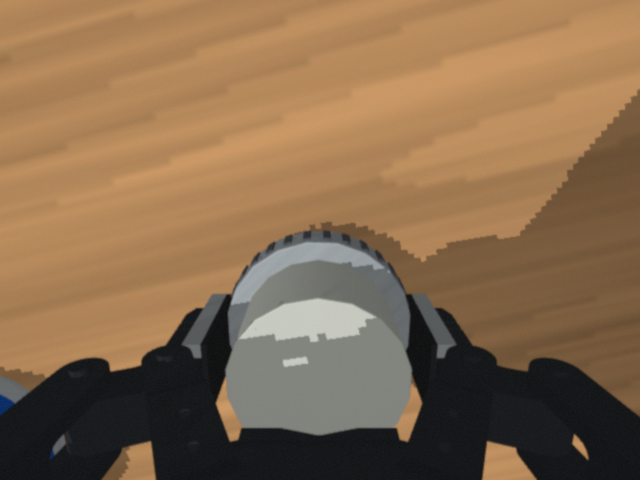

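The lid is clamped by its collar, with pads at (225,325) and (415,325), and the cap is nested on top. I'll lift it gently.

```bash
python3 -m handwheel '[{"gripper":0,"offset":[0,0,-4],"rotation":[0,0,0]},{"gripper":0,"offset":[0,0,-14],"rotation":[0,0,0]},{"gripper":0,"offset":[0,0,-34],"rotation":[0,0,0]},{"gripper":0,"offset":[0,0,-60],"rotation":[0,0,0]},{"gripper":0,"offset":[0,0,-90],"rotation":[0,0,0]},{"gripper":0,"offset":[0,0,-115],"rotation":[0,0,0]},{"gripper":0,"offset":[0,0,-130],"rotation":[0,0,0]},{"gripper":0,"offset":[0,0,-135],"rotation":[0,0,0]}]' 50
python3 -m handwheel '[{"gripper":0,"offset":[0,0,0],"rotation":[0,0,0]},{"gripper":0,"offset":[0,0,0],"rotation":[0,0,0]},{"gripper":0,"offset":[0,8,0],"rotation":[0,0,0]},{"gripper":0,"offset":[2,24,0],"rotation":[0,0,0]},{"gripper":0,"offset":[5,50,0],"rotation":[0,0,0]},{"gripper":0,"offset":[10,85,0],"rotation":[0,0,0]},{"gripper":0,"offset":[16,120,0],"rotation":[0,0,0]},{"gripper":0,"offset":[22,155,0],"rotation":[0,0,0]}]'
python3 - <<'E'
from station import ctrl
from h import *
d=ctrl.get_image("top");o=ctrl.get_obs();print(o["tool_pos"],proj(d,o["tool_pos"]))
Rm=R.from_rotvec(o["tool_rot"]).as_matrix();print((Rm.T@(np.array([.494,.2075,.2])-o["tool_pos"])*1000).round(1))
E
```

```text
t: 5.45
tool_pos: [0.5156, -0.2456, 0.1459]
tool_rot: [0.379, 3.117, -0.002]
contact_force: [0.2, 0.9, -1.4]
opening: 0.0598
grip_force: 54.1
t: 6.45
tool_pos: [0.5306, -0.0873, 0.1441]
tool_rot: [-0.378, -3.119, -0.001]
contact_force: [-0.2, -0.2, -1.4]
opening: 0.06
grip_force: 54.1
[ 0.53055764 -0.08359911  0.14394332] [[353.29780364 250.74056668]]
[104.4 274.4 -54.9]
```

```bash
python3 -m handwheel '[{"gripper":0,"offset":[15,40,0],"rotation":[0,0,0]},{"gripper":0,"offset":[31,82,0],"rotation":[0,0,0]},{"gripper":0,"offset":[48,127,0],"rotation":[0,0,0]},{"gripper":0,"offset":[65,172,0],"rotation":[0,0,0]},{"gripper":0,"offset":[81,214,0],"rotation":[0,0,0]},{"gripper":0,"offset":[94,247,0],"rotation":[0,0,0]},{"gripper":0,"offset":[101,266,0],"rotation":[0,0,0]},{"gripper":0,"offset":[104,272,0],"rotation":[0,0,0]}]'
python3 -m handwheel '[{"gripper":0,"offset":[0,0,0],"rotation":[0,0,0]},{"gripper":0,"offset":[0,0,0],"rotation":[0,0,0]},{"gripper":0,"offset":[0,0,0],"rotation":[0,0,0]},{"gripper":0,"offset":[0,0,0],"rotation":[0,0,0]},{"gripper":0,"offset":[0,0,0],"rotation":[0,0,0]},{"gripper":0,"offset":[0,0,0],"rotation":[0,0,0]},{"gripper":0,"offset":[0,0,0],"rotation":[0,0,0]},{"gripper":0,"offset":[0,0,0],"rotation":[0,0,0]}]'
python3 - <<'E'
from station import ctrl
from h import *
o=ctrl.get_obs();print(o["tool_pos"],R.from_rotvec(o["tool_rot"]).as_matrix().round(3))
K=[]
for n,w in(("side",45),("wrist",None),("top",45)):
    d=ctrl.get_image(n)
    if n=="wrist": k=cv2.resize(d["image"],(560,420))[:,:,::-1];W=k
    else:
        x,y,_=ctrl.get_obs()["tool_pos"]
        off=np.round(proj(d,[x,y,.1])[0]).astype(int)-[30,35]
        im=d["image"][off[1]:off[1]+70,off[0]:off[0]+60,::-1]
        k=np.ascontiguousarray(cv2.resize(im,None,fx=4,fy=4,interpolation=cv2.INTER_CUBIC))
        draw(k,d,.494,.2075,.095,.031,4,off,(0,0,255));draw(k,d,.494,.2075,0,.031,4,off,(0,255,0))
        lz=o["tool_pos"][2]-.010
        draw(k,d,x,y,lz+.026,.031,4,off,(255,0,0));draw(k,d,x,y,lz+.056,.025,4,off,(255,255,0))
        K.append(k)
s=np.vstack(K);W=np.vstack([W,np.zeros((140,560,3),np.uint8)])
cv2.imwrite("pics/m1.png",np.hstack([s,W]))
E
```

```text
t: 7.5
tool_pos: [0.4942, 0.201, 0.1441]
tool_rot: [-0.375, -3.119, 0.0]
contact_force: [0.8, 0.5, -1.3]
opening: 0.0599
grip_force: 54.5
t: 8.5
tool_pos: [0.495, 0.1995, 0.1443]
tool_rot: [0.379, 3.119, 0.0]
contact_force: [1.0, -0.8, -0.5]
opening: 0.06
grip_force: 54.5
[0.49498149 0.19953447 0.14430401] [[-0.971  0.239  0.   ]
 [ 0.239  0.971  0.   ]
 [-0.     0.    -1.   ]]
```

View pics/m1.png

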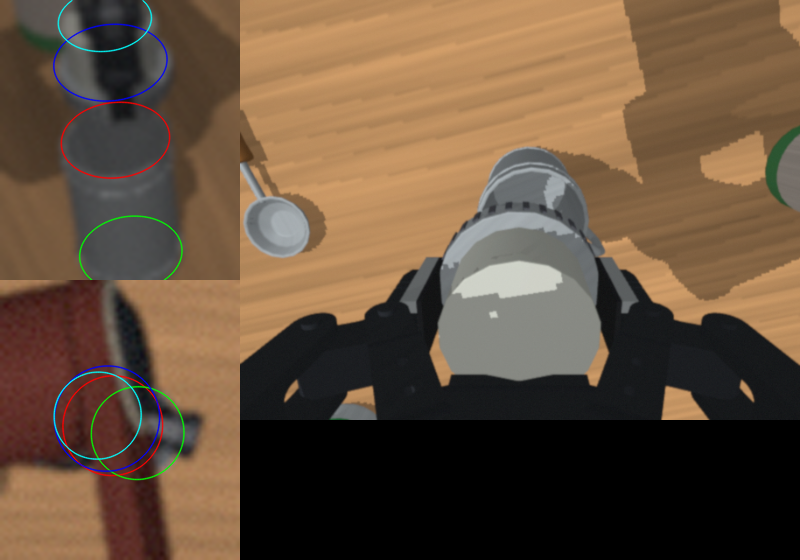

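The side crop shows the collar above the can, both about 1 px right of prediction, so the two share a bias. The wrist view shows the can's far rim at (532,150), off to the right of the lid centre (520), which agrees with the 8 mm shortfall in y. I'll correct it and check with overlays.

```bash
python3 -m handwheel '[{"gripper":0,"offset":[1,3,0],"rotation":[0,0,0]},{"gripper":0,"offset":[3,7.5,0],"rotation":[0,0,0]},{"gripper":0,"offset":[3,7.5,0],"rotation":[0,0,0]},{"gripper":0,"offset":[3,7.5,0],"rotation":[0,0,0]},{"gripper":0,"offset":[3,7.5,0],"rotation":[0,0,0]},{"gripper":0,"offset":[3,7.5,0],"rotation":[0,0,0]},{"gripper":0,"offset":[3,7.5,0],"rotation":[0,0,0]},{"gripper":0,"offset":[3,7.5,0],"rotation":[0,0,0]}]'
python3 - <<'E'
from station import ctrl
from h import *
p=[]
for i in range(6): d=ctrl.get_image("wrist");p.append(ctrl.get_obs()["tool_pos"])
S=ctrl.get_image("side")
p=np.array(p);print(p.round(4),p.mean(0));x,y,z=p.mean(0)
def view(d,off,wh,s):
    k=np.ascontiguousarray(cv2.resize(d["image"][off[1]:off[1]+wh[1],off[0]:off[0]+wh[0],::-1],None,fx=s,fy=s,interpolation=cv2.INTER_CUBIC))
    draw(k,d,.494,.2075,.095,.031,s,off,(0,0,255));draw(k,d,.494,.2075,.095,.0275,s,off,(0,0,255))
    lz=z-.010
    draw(k,d,x,y,lz+.026,.031,s,off,(255,0,0));draw(k,d,x,y,lz+.056,.025,s,off,(255,255,0));draw(k,d,x,y,lz+.012,.031,s,off,(0,255,0))
    return k
o2=np.round(proj(S,[x,y,.12])[0]).astype(int)-[25,50]
cv2.imwrite("pics/m2.png",np.hstack([view(d,np.array([200,150]),(240,300),2),view(S,o2,(50,100),6)]))
E
```

```text
t: 9.65
tool_pos: [0.4939, 0.2075, 0.1443]
tool_rot: [-0.379, -3.119, 0.0]
contact_force: [-0.7, -0.0, -0.7]
opening: 0.0601
grip_force: 54.5
[[0.4939 0.2075 0.1443]
 [0.4939 0.2075 0.1443]
 [0.4939 0.2075 0.1443]
 [0.4939 0.2075 0.1443]
 [0.4939 0.2075 0.1443]
 [0.4939 0.2075 0.1443]] [0.49387157 0.20748252 0.14429927]
```

View pics/m2.png

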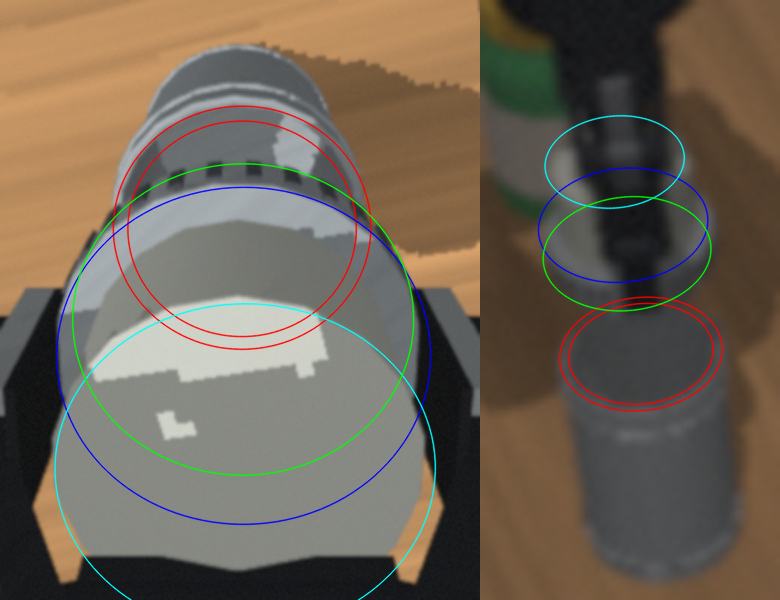

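The wrist crop shows the lid's collar and cap outlines on their predicted circles to about 2 px. The can's near side is visible at the top, with its base arc at y≈45, a bead at 83 and the rim at about 103. I'll zoom in there with the base and rim overlaid.

```bash
python3 - <<'E'
from station import ctrl
from h import *
d=ctrl.get_image("wrist");off=np.array([240,160]);s=6
k=np.ascontiguousarray(cv2.resize(d["image"][160:260,240:373,::-1],None,fx=s,fy=s,interpolation=cv2.INTER_CUBIC))
x,y,z=ctrl.get_obs()["tool_pos"]
for zz,r in((0,.031),(.095,.031),(.095,.0275)): draw(k,d,.494,.2075,zz,r,s,off,(0,0,255))
draw(k,d,x,y,z+.002,.031,s,off,(0,255,0));draw(k,d,x,y,z+.016,.031,s,off,(255,0,0))
print([np.linalg.norm(proj(d,[.5,.2075,zz])-proj(d,[.494,.2075,zz]))*s/6 for zz in(0,.095,.15)])
cv2.imwrite("pics/m3.png",k)
E
```

```text
[np.float64(8.313522844013653), np.float64(11.687729318145978), np.float64(15.243563963258083)]
```

View pics/m3.png

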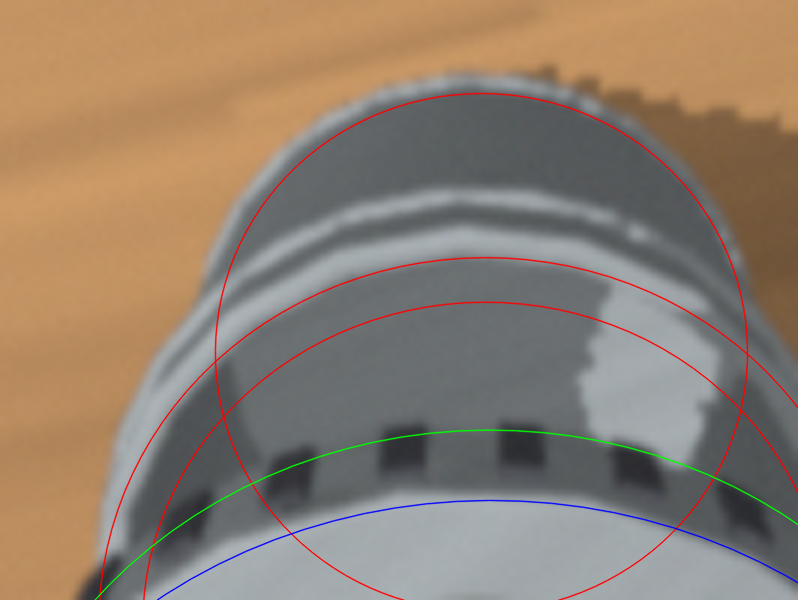

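The zoom puts the can rim and base 20–35 crop px above prediction, which is 2–3 mm toward the robot, and the collar about 7 px above. After allowing for the wrist camera bias seen on the lid, the lid needs about -1.3 mm in x. I'll correct that and lower it with force checks.

```bash
python3 -m handwheel '[{"gripper":0,"offset":[1.3,-0.3,5],"rotation":[0,0,0]},{"gripper":0,"offset":[1.3,-0.3,14],"rotation":[0,0,0]},{"gripper":0,"offset":[1.3,-0.3,22],"rotation":[0,0,0]},{"gripper":0,"offset":[1.3,-0.3,29],"rotation":[0,0,0]},{"gripper":0,"offset":[1.3,-0.3,34],"rotation":[0,0,0]},{"gripper":0,"offset":[1.3,-0.3,37],"rotation":[0,0,0]},{"gripper":0,"offset":[1.3,-0.3,40],"rotation":[0,0,0]},{"gripper":0,"offset":[1.3,-0.3,42],"rotation":[0,0,0]}]'
```

```text
t: 11.05
tool_pos: [0.4926, 0.2075, 0.1023]
tool_rot: [0.379, 3.118, 0.0]
contact_force: [-0.2, 0.4, -1.5]
opening: 0.0597
grip_force: 54.5
```

```bash
python3 -m handwheel '[{"gripper":0,"offset":[0,0,0],"rotation":[0,0,0]},{"gripper":0,"offset":[0,0,0.5],"rotation":[0,0,0]},{"gripper":0,"offset":[0,0,1],"rotation":[0,0,0]},{"gripper":0,"offset":[0,0,1.5],"rotation":[0,0,0]},{"gripper":0,"offset":[0,0,2],"rotation":[0,0,0]},{"gripper":0,"offset":[0,0,2.5],"rotation":[0,0,0]},{"gripper":0,"offset":[0,0,3],"rotation":[0,0,0]},{"gripper":0,"offset":[0,0,3],"rotation":[0,0,0]}]'
```

```text
t: 12.05
tool_pos: [0.4925, 0.2075, 0.0992]
tool_rot: [-0.379, -3.119, 0.0]
contact_force: [-0.6, -0.0, -1.1]
opening: 0.0599
grip_force: 54.5
```

```bash
python3 -m handwheel '[{"gripper":0,"offset":[0,0,0.5],"rotation":[0,0,0]},{"gripper":0,"offset":[0,0,1],"rotation":[0,0,0]},{"gripper":0,"offset":[0,0,1.5],"rotation":[0,0,0]},{"gripper":0,"offset":[0,0,2],"rotation":[0,0,0]},{"gripper":0,"offset":[0,0,2.5],"rotation":[0,0,0]},{"gripper":0,"offset":[0,0,3],"rotation":[0,0,0]},{"gripper":0,"offset":[0,0,3.5],"rotation":[0,0,0]},{"gripper":0,"offset":[0,0,3.5],"rotation":[0,0,0]}]'
```

```text
t: 13.05
tool_pos: [0.4925, 0.2075, 0.0957]
tool_rot: [-0.379, -3.119, 0.0]
contact_force: [1.0, 0.2, -0.8]
opening: 0.0596
grip_force: 54.5
```

```bash
python3 -m handwheel '[{"gripper":0,"offset":[0,0,0.4],"rotation":[0,0,0]},{"gripper":0,"offset":[0,0,0.8],"rotation":[0,0,0]},{"gripper":0,"offset":[0,0,1.2],"rotation":[0,0,0]},{"gripper":0,"offset":[0,0,1.6],"rotation":[0,0,0]},{"gripper":0,"offset":[0,0,2],"rotation":[0,0,0]},{"gripper":0,"offset":[0,0,2],"rotation":[0,0,0]},{"gripper":0,"offset":[0,0,2],"rotation":[0,0,0]},{"gripper":0,"offset":[0,0,2],"rotation":[0,0,0]}]'
```

```text
t: 14.05
tool_pos: [0.4925, 0.2075, 0.0938]
tool_rot: [-0.379, -3.119, 0.0]
contact_force: [0.1, 0.5, -1.3]
opening: 0.0599
grip_force: 54.5
```

```bash
python3 -m handwheel '[{"gripper":0,"offset":[0,0,0.2],"rotation":[0,0,0]},{"gripper":0,"offset":[0,0,0.4],"rotation":[0,0,0]},{"gripper":0,"offset":[0,0,0.6],"rotation":[0,0,0]},{"gripper":0,"offset":[0,0,0.8],"rotation":[0,0,0]},{"gripper":0,"offset":[0,0,1],"rotation":[0,0,0]},{"gripper":0,"offset":[0,0,1],"rotation":[0,0,0]},{"gripper":0,"offset":[0,0,1],"rotation":[0,0,0]},{"gripper":0,"offset":[0,0,1],"rotation":[0,0,0]}]'
```

```text
t: 15.05
tool_pos: [0.4926, 0.2075, 0.093]
tool_rot: [0.379, 3.119, -0.0]
contact_force: [-2.1, -0.6, 1.8]
opening: 0.0594
grip_force: 54.8
```

Contact came at the expected seat height (0.093, about 3 N). I'll press lightly, then open.

```bash
python3 -m handwheel '[{"gripper":0,"offset":[0,0,0.4],"rotation":[0,0,0]},{"gripper":0,"offset":[0,0,0.4],"rotation":[0,0,0]},{"gripper":-0.6,"offset":[0,0,0.4],"rotation":[0,0,0]},{"gripper":-1,"offset":[0,0,0.4],"rotation":[0,0,0]},{"gripper":-1,"offset":[0,0,0.4],"rotation":[0,0,0]},{"gripper":-1,"offset":[0,0,0.4],"rotation":[0,0,0]},{"gripper":-1,"offset":[0,0,0.4],"rotation":[0,0,0]},{"gripper":-1,"offset":[0,0,0.4],"rotation":[0,0,0]}]'
python3 - <<'E'
from station import ctrl
from h import *
d=ctrl.get_image("wrist");S=ctrl.get_image("side");x,y,z=ctrl.get_obs()["tool_pos"]
off=np.round(proj(S,[x,y,.1])[0]).astype(int)-[25,30]
k=np.ascontiguousarray(cv2.resize(S["image"][off[1]:off[1]+60,off[0]:off[0]+40,::-1],None,fx=6,fy=6,interpolation=cv2.INTER_CUBIC))
W=cv2.resize(d["image"],(480,360))[:,:,::-1]
cv2.imwrite("pics/m4.png",np.hstack([k,W]))
E
```

```text
t: 16.05
tool_pos: [0.4926, 0.2075, 0.0924]
tool_rot: [0.379, 3.119, 0.0]
contact_force: [-0.3, 0.6, -0.6]
opening: 0.0854
grip_force: 0.0
```

View pics/m4.png

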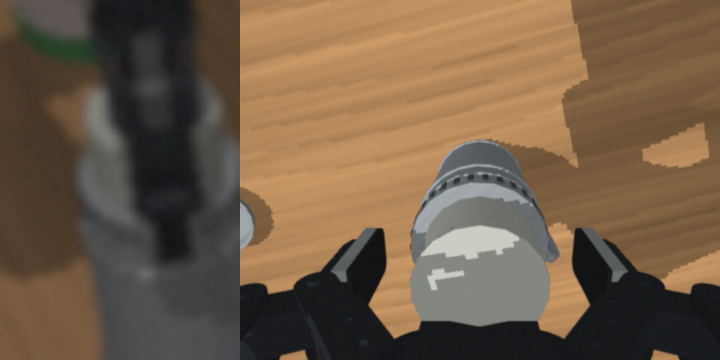

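The lid is seated: the collar sits flush on the can in both views, the cap is on, and the pads are clear. Next I'll raise 17.5 mm and close gently on the cap.

```bash
python3 -m handwheel '[{"gripper":-1,"offset":[0,0,-4],"rotation":[0,0,0]},{"gripper":-1,"offset":[0,0,-12],"rotation":[0,0,0]},{"gripper":-1,"offset":[0,0,-17.5],"rotation":[0,0,0]},{"gripper":-1,"offset":[0,0,-17.5],"rotation":[0,0,0]},{"gripper":-0.6,"offset":[0,0,-17.5],"rotation":[0,0,0]},{"gripper":-0.4,"offset":[0,0,-17.5],"rotation":[0,0,0]},{"gripper":-0.3,"offset":[0,0,-17.5],"rotation":[0,0,0]},{"gripper":-0.25,"offset":[0,0,-17.5],"rotation":[0,0,0]}]' 25
python3 -m handwheel '[{"gripper":-0.2,"offset":[0,0,0],"rotation":[0,0,0]},{"gripper":-0.15,"offset":[0,0,0],"rotation":[0,0,0]},{"gripper":-0.1,"offset":[0,0,0],"rotation":[0,0,0]},{"gripper":-0.05,"offset":[0,0,0],"rotation":[0,0,0]},{"gripper":0,"offset":[0,0,0],"rotation":[0,0,0]},{"gripper":0.1,"offset":[0,0,0],"rotation":[0,0,0]},{"gripper":0.2,"offset":[0,0,0],"rotation":[0,0,0]},{"gripper":0.2,"offset":[0,0,0],"rotation":[0,0,0]}]' 25
```

```text
t: 17.15
tool_pos: [0.4924, 0.2075, 0.1097]
tool_rot: [-0.379, -3.118, 0.0]
contact_force: [0.1, 0.2, -0.0]
opening: 0.0534
grip_force: 0.0
t: 18.15
tool_pos: [0.4927, 0.2076, 0.1101]
tool_rot: [0.379, 3.118, 0.0]
contact_force: [0.5, -0.4, 2.5]
opening: 0.0502
grip_force: 26.1
```

```bash
python3 -m handwheel '[{"gripper":0.2,"offset":[0,0,-2],"rotation":[0,0,0]},{"gripper":0.2,"offset":[0,0,-5],"rotation":[0,0,0]},{"gripper":0.2,"offset":[0,0,-8],"rotation":[0,0,0]},{"gripper":0.2,"offset":[0,0,-11],"rotation":[0,0,0]},{"gripper":0.2,"offset":[0,0,-14],"rotation":[0,0,0]},{"gripper":0.2,"offset":[0,0,-17],"rotation":[0,0,0]},{"gripper":0.2,"offset":[0,0,-20],"rotation":[0,0,0]},{"gripper":0.2,"offset":[0,0,-23],"rotation":[0,0,0]}]'
python3 -m handwheel '[{"gripper":0.2,"offset":[0,0,-8],"rotation":[0,0,0]},{"gripper":0.2,"offset":[0,0,-20],"rotation":[0,0,0]},{"gripper":0.2,"offset":[0,0,-34],"rotation":[0,0,0]},{"gripper":0.2,"offset":[0,0,-48],"rotation":[0,0,0]},{"gripper":0.2,"offset":[0,0,-62],"rotation":[0,0,0]},{"gripper":0.2,"offset":[0,0,-72],"rotation":[0,0,0]},{"gripper":0.2,"offset":[0,0,-77],"rotation":[0,0,0]},{"gripper":0.2,"offset":[0,0,-77],"rotation":[0,0,0]}]'
python3 -m handwheel '[{"gripper":0.2,"offset":[0,0,0],"rotation":[0,0,0]},{"gripper":0.2,"offset":[0,0,0],"rotation":[0,0,0]},{"gripper":0.2,"offset":[0,0,0],"rotation":[0,0,0]},{"gripper":0.2,"offset":[0,0,0],"rotation":[0,0,0]},{"gripper":0.2,"offset":[0,0,0],"rotation":[0,0,0]},{"gripper":0.2,"offset":[0,0,0],"rotation":[0,0,0]},{"gripper":0.2,"offset":[0,0,0],"rotation":[0,0,0]},{"gripper":0.2,"offset":[0,0,0],"rotation":[0,0,0]}]'
python3 - <<'E'
from station import ctrl
from h import *
d=ctrl.get_image("wrist");S=ctrl.get_image("side");x,y,z=ctrl.get_obs()["tool_pos"]
off=np.maximum(np.round(proj(S,[x,y,.15])[0]).astype(int)-[25,40],0)
k=np.ascontiguousarray(cv2.resize(S["image"][off[1]:off[1]+80,off[0]:off[0]+50,::-1],None,fx=5,fy=5,interpolation=cv2.INTER_CUBIC))
W=cv2.resize(d["image"],(533,400))[:,:,::-1]
cv2.imwrite("pics/m5.png",np.hstack([k,W]))
E
```

```text
t: 19.15
tool_pos: [0.4925, 0.2075, 0.1331]
tool_rot: [0.379, 3.119, 0.0]
contact_force: [-0.5, -0.0, -0.4]
opening: 0.0499
grip_force: 26.0
t: 20.15
tool_pos: [0.4926, 0.2075, 0.2102]
tool_rot: [0.379, 3.118, 0.0]
contact_force: [0.3, 0.1, -0.5]
opening: 0.0496
grip_force: 26.0
t: 21.15
tool_pos: [0.4925, 0.2075, 0.2099]
tool_rot: [-0.379, -3.119, 0.0]
contact_force: [0.7, 0.3, -0.2]
opening: 0.0498
grip_force: 26.0
```

View pics/m5.png

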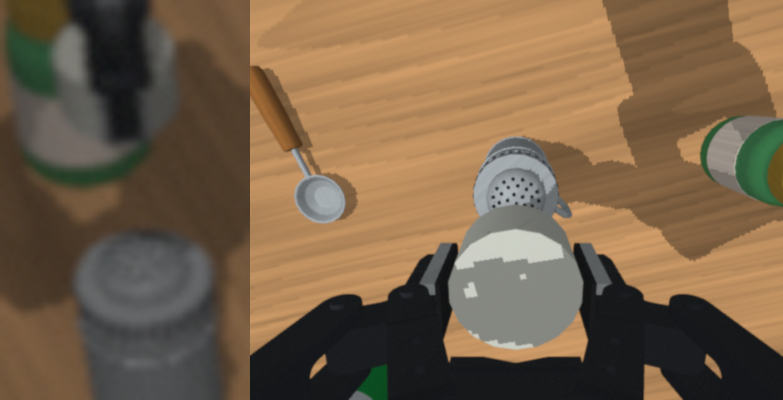

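The cap is held upright at (515,290), and the perforated lid sits flush on the can at (515,185), undisturbed. Handing in.

```bash
python3 -c "
from station import ctrl
print(ctrl.finish_job())"
```

```text
the job is handed in; nothing more can be done
None
```

I handed the job in at about 21 s: the sifter lid is seated on the can and let go, and the gripper holds the dust cap upright about 100 mm above where it sat. The hand-in returned no verdict, so this rests on the last pictures and force readings.

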